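Fit the stuffing-box cover on the spare pump and set its gland nut

TASK

Build up the spare pump: pick up the grey stuffing-box cover and lower it (do not drop it) over the pump's shaft and two dowel pins until it sits fully home on the casing. Then screw the cover's knurled brass gland nut down, clockwise from above, until it bottoms out, back it off a quarter turn so the packing is not squeezed dry, and keep hold of the nut there: finish with it still gripped between the fingers, so that I can fit its locking plate. Leave the other spares on the bench where they are.

Things in the scene. Friction and masses are not known exactly. Their poses are not given: they have to be found in the camera images.
- pump: green in-line pump casing bolted to the bench, upright. Origin: centre of its underside, z up. Round volute 148 mm across; pipe branches along its +x and -x end in flanges 80 mm across, 113 mm from the centre, 85 mm high. Its bright lozenge-shaped top face, 86 mm above the bench, is 122 mm long along its y and 72 mm wide and carries the shaft and two dowel pins
- pump_seat (a point): centre of the casing's top face, where the middle of the cover's underside comes to rest; axes as the pump's. From it a fixed bright shaft, 14 mm thick, stands upright 66 mm above the face, its last 5 mm tapered
- dowel_a (a point): foot (on the face) of the dowel pin at the pump's +y, 44 mm from the centre; bullet-nosed, 10 mm thick, 15 mm tall, the top 7 mm tapering to 4 mm
- dowel_b (a point): foot of the other dowel pin, alike, at the pump's -y, 44 mm from the centre
- cover: loose grey cast-iron stuffing-box cover lying flange down on the bench, its underside as its own origin (centre, z up); 0.7 to 0.92 kg with its nut. Lozenge-shaped flange 14 mm thick, 122 mm long along its y, 72 mm wide; 12.5 mm dowel holes on its y axis 44 mm either side of the centre; 20 mm bore for the shaft. Fits either way round. A collar 48 mm across on top reaches 26 mm
- gland_nut: knurled brass gland nut on the cover's threaded neck, also the handle to lift the cover by; round, 52 mm across, 26 mm high, 20 mm bore, 0.2 kg. Origin: centre of its underside, 26.5 mm above the cover's underside when bottomed out. A white stripe on top marks its x axis. With the cover home the shaft stands about 12 mm out of its top
- gland_turn (a joint): how far the nut is backed off, rad: 0 is bottomed out on a hard stop, growing counter-clockwise from above (unscrewing). Right-hand thread, the nut sinks 3 mm a turn. Turns stiffly, about 0.15 N m, and stays where left; 2 to 3.1 at the start. A quarter turn is 1.57
- impeller: bronze pump impeller, disc 116 mm across with curved vanes and a hub, 40 mm high; loose bystander, origin at the centre of its underside
- handwheel_a: larger grey cast-iron valve handwheel lying flat, 120 mm across, 24 mm high; loose bystander, origin at the centre of its underside
- handwheel_b: smaller grey cast-iron valve handwheel lying flat, 104 mm across, 24 mm high; loose bystander, origin at the centre of its underside
- grease_cup: squat brass grease cup, 60 mm across, 50 mm high; loose bystander, origin at the centre of its underside
- packing_tin: red open tin 130 x 100 x 32 mm with packing rings and a small locking plate in it; loose bystander, origin at the centre of its underside
- oil_can: small red oil can, 80 mm across, 70 mm high, with a handle behind and a thin slanting spout up to 120 mm high; loose bystander, origin at the centre of its underside

How it is judged:
On the way, in this order (a step that is already met when the one before it is completed fails the run):
1. the cover is fully home on the casing, over both dowels (z of cover in the frame of pump_seat between -0.003 and 0.003 m and horizontal distance between cover and pump_seat below 0.004 m and angle between the y axis of cover and the y axis of pump, either way round below 0.07 rad and angle between cover's own z axis and vertical below 0.05 rad), for 0.3 s.
2. with the cover on the casing, the gland nut is bottomed out (z of cover in the frame of pump_seat between -0.003 and 0.005 m and horizontal distance between cover and pump_seat below 0.005 m and angle between the y axis of cover and the y axis of pump, either way round below 0.07 rad and angle between cover's own z axis and vertical below 0.05 rad and value of joint gland_turn below 0.05 rad), for 0.1 s.
At the end, for the whole second after the job is handed in: The cover rests home on the casing (within 3 mm of the face, 4 mm of the centre, dowels in their holes), the gland nut stands a quarter turn (1.27 to 1.87 rad) off its bottom and still, and the fingers still grip it (over 3 N, TCP within 45 mm of the centre of the nut's underside) (all of step 1 and value of joint gland_turn between 1.27 and 1.87 rad and velocity of joint gland_turn between -0.1 and 0.1 rad/s and contact force between the fingers and gland_nut above 3 N and distance between the grasp point and gland_nut below 0.045 m and linear speed of cover below 0.03 m/s); the arm keeps its last pose, push and grip.
It fails at once if the cover is dropped (moving faster than 0.45 m/s with no finger on it) (linear speed of cover above 0.45 m/s and contact force between the fingers and cover below 0.3 N).
It fails at once if another spare on the bench is moved by more than 30 mm (distance of any of impeller, handwheel_a, handwheel_b, grease_cup, packing_tin, oil_can from where it was at the start of the episode above 0.03 m).
It also fails if it takes over 61 s, if anything falls off the work surface, if the arm or the gripper's body presses on something with over 40 N, if the wrist force passes 120 N, or if a joint passes its speed limit or range.

ROBOT

A 6-joint arm with a two-finger parallel gripper is mounted at the origin on the work surface. World frame = base frame: x ahead of the robot, y to its left, z up, the work surface at z = 0. Lengths are in m, angles in rad, forces in N, time in s.
With the tool pointing down it reaches from about 0.375 to 0.9 m from the base axis. Payload 3.1 kg.
Tool frame: the origin (TCP) lies between the finger pads, 19 mm behind the fingertips; this is the grasp point; z points along the fingers, y is the line along which they close (so a half turn about z gives the same grasp; the last joint's range is limited). The gripper opens to 87 mm and grips with 3 to 60 N. Pads are 19 mm wide; open, the fingers measure 117 mm over their backs; the gripper's body (75 mm by 190 mm) begins 51 mm behind the grasp point.
Start: joints at [-1.369, 0.527, 1.433, -0, 1.181, -0.178], TCP at [0.232, -0.58, 0.241] pointing down, gripper open.
Joint ranges: [-3.08, 3.08], [-0.75, 2.2], [0.22, 2.44], [-1.43, 4.57], [0, 2.65], [-2.85, 2.85]. Speed limits (rad/s): [2.79, 2.79, 3.14, 3.14, 3.14, 3.14].

INTERFACE

Orientations are given as a unit quaternion [x, y, z, w].
In Python, from rig import robot, viewer, order gives the robot as it stands (robot), with the cameras (viewer) and the job (order).
- The arm moves only by the shell command python3 nudge.py [OPENING] [FORCE], which reads ROWS from standard input. ROWS is a JSON list that holds a single list of rows (three levels of brackets), with 1 to 20 rows, each of 4 numbers: dx, dy, dz in mm, then a turn about the tool's z in units of 0.2 rad; each row shifts and turns the commanded pose from where the row before left it, along the tool's axes as they then stand; what a row does not reach is not made up. A row lasts 1/12 s, in which the tool goes at most 0.0417 m and 0.125 rad, less where a joint would pass 70% of its speed; a pose out of reach is approached as far as the arm can. OPENING is the finger opening in m, set as the command begins (- or left out keeps the last). The fingers move at their own pace and stop on an object; FORCE is the grip in N (left out, the last holds). Time passes only in rows, so rows that do not move let the fingers close. It prints the time, the measured TCP pose, the force, the opening and the grip force at its end. Input that does not fit is refused with a message, and nothing moves.
- robot.get_obs(): the state, without advancing time (a new reading comes with each control period).
- viewer.camera(name): name is "side" or "top"; returns a dict with "img" (480x640x3 uint8, red, green, blue), "fx", "fy", "cx", "cy" (pixels), "xyz" and "attitude" of the camera in the world. Camera axes: x right, y down, z forward; pixel columns grow to the right and rows downward; lengths in m; the calibration is good to about 2 mm. A picture is of the moment at which its call begins. There is no depth.
- order.hand_in(): hands the job in; it is judged then, once.
The state is a dict: "time": time; "q": joint angles; "joint_velocities": joint speeds; "joint_torque": joint torques, N m; "position": TCP position; "tool_rot": TCP orientation; "ft_force": force on the tool from outside, world axes, zero at the start; "moment": the same for the moment, N m; "grip_width": finger opening in m; "grip_force": force on a finger pad.
Only numpy, scipy, OpenCV 4.12 (cv2) and the standard library are available. Lean on these libraries where they do the work, as an engineer would, in place of code of your own. Each camera call takes 0.05 s, during which the arm holds its last target. There are 200 camera calls.

## Working session

There is one attempt and no reset: what is moved stays moved. The work goes in short steps, Python scripts to look and compute and a shell command to move; the robot and the scene stay as the last step left them, time stands still between calls to the robot, and variables do not carry over. Pictures are saved under pics/ and viewed, at most 10 in all, crops included, and the job is handed in when it is done.

```bash
ls; mkdir -p pics; python3 - <<'E'
from rig import robot, viewer, order
import cv2
for n in("top","side"):
    c=viewer.camera(n); cv2.imwrite(f"pics/{n}0.png",c["img"][:,:,::-1])
    print(n,[c[k] for k in("fx","fy","cx","cy","xyz","attitude")])
o=robot.get_obs();print(o)
E
```

```text
nudge.py
pics
rig.py
top [540.7359995760341, 540.7359995760341, 316.89860770148385, 236.01156754088706, array([0.32842508, 0.01482889, 1.49825579]), array([ 0.71159084, -0.69681871,  0.06776692, -0.05907451])]
side [492.6314002508952, 492.6314002508952, 317.521480771803, 246.2634863952957, array([0.12119617, 0.94915472, 1.29182264]), array([-0.21159079,  0.91367141, -0.34003134,  0.06937278])]
{'time': 0.1, 'q': array([-1.36852491e+00,  5.28357308e-01,  1.43377111e+00, -4.64769719e-05,
        1.18141383e+00, -1.78518955e-01]), 'joint_velocities': array([-0.00055788, -0.00167359, -0.00118228, -0.00070541,  0.00012056,
        0.00083627]), 'joint_torque': array([ 1.99979222e-04, -4.40984058e+01, -1.77151269e+01,  6.34230673e-02,
        5.33920771e-02, -4.09780080e-05]), 'position': array([ 0.2321606 , -0.57960554,  0.2403802 ]), 'tool_rot': array([ 9.81927384e-01,  1.89255546e-01, -3.30654430e-05, -9.74472176e-04]), 'ft_force': array([ 0.47600082,  0.16788218, -1.07510757]), 'moment': array([ 0.01364401, -0.0254649 , -0.03978728]), 'grip_force': 0.0, 'grip_width': 0.08739868309249359}
```

View pics/top0.png

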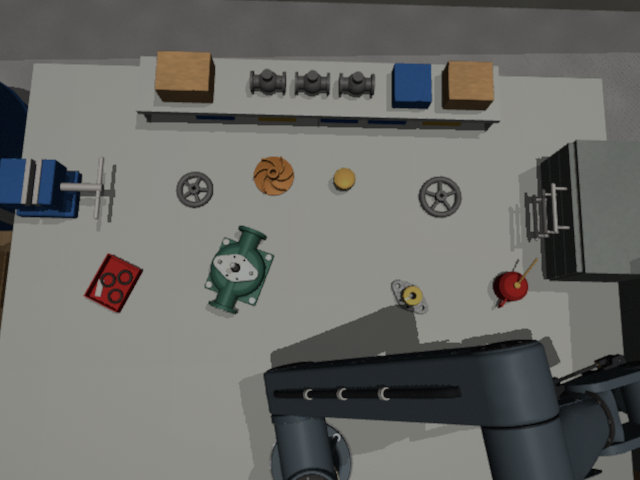

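View pics/side0.png

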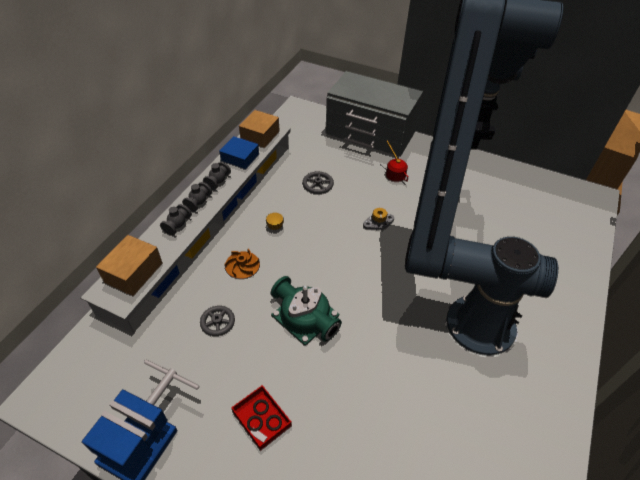

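The top view shows the cover at about (410,296) and the pump at (238,268). The side view has the cover at (379,217) and the pump at (305,303). The arm is clear of both, so I'll enlarge them.

```bash
cat > h.py <<'E'
import numpy as np, cv2
from rig import robot, viewer, order
from scipy.spatial.transform import Rotation as R
def ray(c,u,v):
    d=R.from_quat(c["attitude"]).apply([(u-c["cx"])/c["fx"],(v-c["cy"])/c["fy"],1]); return np.array(c["xyz"]),d/np.linalg.norm(d)
def plane(c,u,v,z):
    p,d=ray(c,u,v); return p+d*(z-p[2])/d[2]
def tri(c1,a,c2,b):
    p,d=ray(c1,*a); q,e=ray(c2,*b)
    s,t=np.linalg.lstsq(np.c_[d,-e],q-p,rcond=None)[0]
    return (p+s*d+q+t*e)/2, np.linalg.norm(p+s*d-q-t*e)
def proj(c,P):
    x=R.from_quat(c["attitude"]).inv().apply(np.array(P)-c["xyz"]); return x[...,0]/x[...,2]*c["fx"]+c["cx"],x[...,1]/x[...,2]*c["fy"]+c["cy"]
def crop(c,u,v,w=80,k=5):  # w x .75w region
    h=w*3//4; x0,y0=int(u-w/2),int(v-h/2)
    return cv2.resize(c["img"][y0:y0+h,x0:x0+w,::-1],(400,300),interpolation=cv2.INTER_CUBIC)
E
python3 - <<'E'
from h import *
t,s=viewer.camera("top"),viewer.camera("side")
a=np.vstack([np.hstack([crop(t,410,296),crop(t,238,268)]),np.hstack([crop(s,379,217),crop(s,305,303)])])
cv2.imwrite("pics/z.png",a)
def blob(c,box,lo,hi):
    u0,v0,u1,v1=box; hsv=cv2.cvtColor(c["img"][v0:v1,u0:u1],cv2.COLOR_RGB2HSV)
    m=cv2.inRange(hsv,lo,hi); n,_,st,ce=cv2.connectedComponentsWithStats(m); i=1+np.argmax(st[1:,4]); return ce[i]+[u0,v0],st[i]
print(blob(t,(380,270,440,320),(15,120,60),(35,255,255)),blob(s,(355,195,405,235),(15,120,60),(35,255,255)))
E
```

```text
(array([412.2       , 295.08695652]), array([ 22,  16,  20,  20, 230], dtype=int32)) (array([379.50862069, 212.8362069 ]), array([ 18,  13,  14,  11, 116], dtype=int32))
```

View pics/z.png

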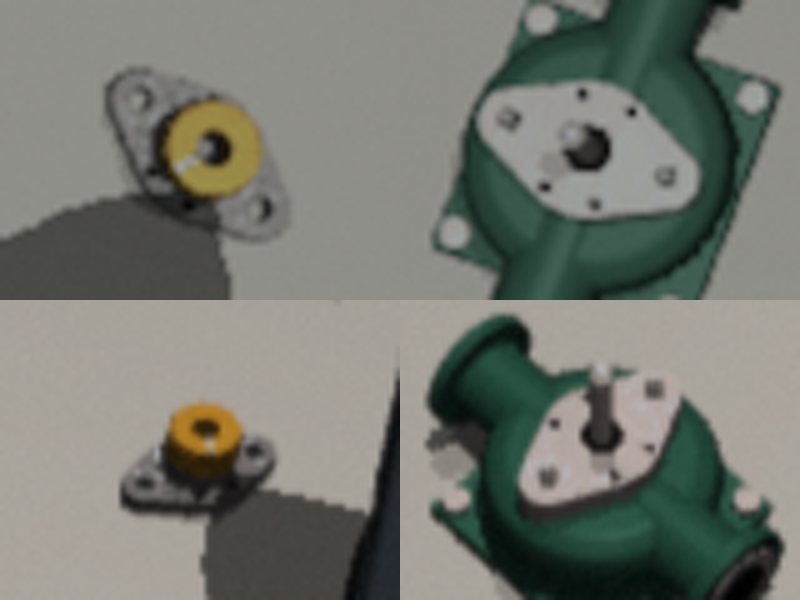

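The crops show the flange holes at top pixels (398,285) and (422,307), and the nut's top bore at top (412,295) and side (380,212). The pump's lozenge face has its dowels at top (219,261) and (251,273), and side dowels at (294,308) and (316,290).

```bash
python3 - <<'E'
from h import *
t,s=viewer.camera("top"),viewer.camera("side")
f=lambda o,u,v:((u+.5)/5-.5+o[0],(v+.5)/5-.5+o[1])
T,S,P,Q=(370,266),(339,187),(198,238),(265,273)
print("nut",tri(t,f(T,212,148),s,f(S,206,128)))
h1,h2=f(T,141,99),f(T,259,208)
print("hole a,b",tri(t,h1,s,f(S,145,183)),tri(t,h2,s,f(S,254,150)))
print("hole tri alt",tri(t,h1,s,f(S,254,150)),tri(t,h2,s,f(S,145,183)))
a,b=plane(t,*h1,.014),plane(t,*h2,.014); print("holes plane",a,b,(a+b)/2,np.linalg.norm(a-b),"yaw",np.arctan2(*(b-a)[[1,0]]))
a,b=plane(s,*f(S,145,183),.014),plane(s,*f(S,254,150),.014); print("holes side",a,b,(a+b)/2,np.linalg.norm(a-b),"yaw",np.arctan2(*(b-a)[[1,0]]))
print("shaft tip",tri(t,f(P,172,134),s,f(Q,199,69)),"foot",tri(t,f(P,192,150),s,f(Q,202,142)))
# lozenge
C=[]
for n,c,(u,v),lo in(("t",t,(238,268),100),("s",s,(305,302),120)):
    hsv=cv2.cvtColor(c["img"],cv2.COLOR_RGB2HSV); m=((hsv[...,1]<50)&(hsv[...,2]>lo)).astype(np.uint8)
    roi=np.zeros_like(m); roi[v-26:v+27,u-30:u+31]=1
    m=m*roi; k,l,st,ce=cv2.connectedComponentsWithStats(m)
    i=1+np.argmin(np.hypot(*(ce[1:]-[u,v]).T)+(st[1:,4]<300)*1e3); print(n,st[i],ce[i])
    ct=max(cv2.findContours((l==i).astype(np.uint8),cv2.RETR_EXTERNAL,cv2.CHAIN_APPROX_NONE)[0],key=cv2.contourArea)
    w=np.array([plane(c,*p[0],.086)[:2] for p in cv2.convexHull(ct)]).astype(np.float32)
    r=cv2.minAreaRect(w); M=cv2.moments(w); x=np.array([M["m10"]/M["m00"],M["m01"]/M["m00"]])
    print("rect",r,"cen",x,"yaw pc",.5*np.arctan2(2*M["mu11"],M["mu20"]-M["mu02"])); C.append(proj(c,np.r_[x,.086]))
print("face",tri(t,C[0],s,C[1]))
d=[tri(t,f(P,*p),s,f(Q,*q)) for p in((108,118),(266,175)) for q in((148,176),(254,89))]; print(*d,sep="\n")
E
```

```text
nut (array([ 0.43540348, -0.25756284,  0.05337478]), np.float64(0.0013549095137858473))
hole a,b (array([ 0.46480566, -0.22636859,  0.01232179]), np.float64(0.0008365456089240773)) (array([ 0.40614942, -0.29025751,  0.01441773]), np.float64(0.0013749709385601336))
hole tri alt (array([ 0.42448808, -0.21980489,  0.08375704]), np.float64(0.0689137038440776)) (array([ 0.44525665, -0.29208306, -0.0472274 ]), np.float64(0.07353447380286834))
holes plane [ 0.46506001 -0.22600514  0.014     ] [ 0.40684289 -0.29019544  0.014     ] [ 0.43595145 -0.25810029  0.014     ] 0.08665810684907842 yaw -2.3074356570481624
holes side [ 0.46394279 -0.22490111  0.014     ] [ 0.40557016 -0.29080707  0.014     ] [ 0.43475647 -0.25785409  0.014     ] 0.08803954315910828 yaw -2.2956520889674015
shaft tip (array([0.49626311, 0.21170989, 0.15059602]), np.float64(0.00018224546014878904)) foot (array([0.49602651, 0.21121042, 0.07712644]), np.float64(0.0024908552691304876))
t [213 254  45  28 824] [235.30461165 267.34587379]
rect ((0.49655070900917053, 0.21300894021987915), (0.07118473201990128, 0.1159992441534996), 1.2481298446655273) cen [0.49690423 0.21235462] yaw pc 1.2399218072855722
s [ 289  276   47   39 1198] [313.14774624 291.48414023]
rect ((0.48351848125457764, 0.18598711490631104), (0.14098882675170898, 0.1373485028743744), 26.458118438720703) cen [0.48424606 0.18444054] yaw pc 0.02151181722568828
face (array([0.48407278, 0.20566391, 0.11752189]), np.float64(0.01850293851569398))
(array([0.51001498, 0.2540191 , 0.08969038]), np.float64(0.0033511768137757846))
(array([0.4763022 , 0.23332355, 0.18267809]), np.float64(0.047090827856291456))
(array([ 0.51772792,  0.18930645, -0.01298216]), np.float64(0.047761727185090065))
(array([0.48207099, 0.17036591, 0.08855731]), np.float64(0.0030941524908149323))
```

The cover is at about (0.4355, -0.258) with its y axis at 0.84 rad, and the nut top is at z 0.053. The pump axis is at (0.496, 0.212), its dowel line at about 1.245 rad, the shaft tip at 0.151 and the dowel tips near 0.09-0.10. The stripe suggests gland_turn is about 2.86. I'll move above the nut and wind the wrist to leave room for the clockwise turn.

Careful with the scale: shifts go in mm and turns go in units of 0.2 rad. That gives: 0.0309 m is 30.9, -0.0223 m is -22.3.

```bash
cat >> h.py <<'E'
def st():
    o=robot.get_obs(); x=R.from_quat(o["tool_rot"]).apply([1,0,0]); return o,np.arctan2(x[1],x[0])
def go(x,y,z,psi):
    "remaining shift in tool axes and turn"
    o,a=st(); d=R.from_quat(o["tool_rot"]).inv().apply(np.array([x,y,z])-o["position"])
    print("psi",round(a,4),"q6",round(o["q"][5],3),"shift",d.round(4),"turn",round((a-psi+np.pi)%(2*np.pi)-np.pi,4),"t",o["time"],"F",o["ft_force"].round(1),"M",o["moment"].round(2))
E
r=[.0309,-.0223,0,0]; echo '[[[30.9, -22.3, 0, 0], [30.9, -22.3, 0, 0], [30.9, -22.3, 0, 0], [30.9, -22.3, 0, 0], [30.9, -22.3, 0, 0], [30.9, -22.3, 0, 0], [30.9, -22.3, 0, 0], [30.9, -22.3, 0, 0], [30.9, -22.3, 0, 0], [30.9, -22.3, 0, 0], [0, 0, 0, 0], [0, 0, 0, 0]]]' | python3 nudge.py 0.087 60
echo '[[[0, 0, 0, -0.6], [0, 0, 0, -0.6], [0, 0, 0, -0.6], [0, 0, 0, -0.6], [0, 0, 0, -0.6], [0, 0, 0, -0.6], [0, 0, 0, -0.6], [0, 0, 0, -0.6], [0, 0, 0, -0.6], [0, 0, 0, -0.6], [0, 0, 0, -0.6], [0, 0, 0, -0.6], [0, 0, 0, -0.6], [0, 0, 0, -0.6], [0, 0, 0, -0.6], [0, 0, 0, -0.6], [0, 0, 0, 0], [0, 0, 0, 0]]]' | python3 nudge.py
python3 -c "
from h import *
go(.4355,-.2577,.041,2.3)"
```

```text
time: 1.3
position: [0.4371, -0.2564, 0.2414]
tool_rot: [0.981, 0.192, -0.0, 0.0]
ft_force: [-0.7, -0.4, 0.5]
grip_width: 0.0869
grip_force: 0.0
time: 2.8
position: [0.4358, -0.2596, 0.2413]
tool_rot: [0.41, 0.912, -0.0, 0.0]
ft_force: [-0.1, -1.0, -0.5]
grip_width: 0.0872
grip_force: 0.0
psi 2.2959 q6 -1.483 shift [0.0017 0.001  0.2003] turn -0.0041 t 2.8 F [-0.1 -1.  -0.5] M [ 0.04 -0.12  0.  ]
```

Converted, 0.035 m is 35, 0.015 m is 15.

```bash
echo '[[[1.7, 1, 35, 0], [0, 0, 35, 0], [0, 0, 35, 0], [0, 0, 35, 0], [0, 0, 15, 0], [0, 0, 15, 0], [0, 0, 15, 0], [0, 0, 10, 0], [0, 0, 5, 0], [0, 0, 0, 0], [0, 0, 0, 0]]]' | python3 nudge.py
python3 -c "
from h import *
go(.4355,-.2577,.041,2.3)"
echo '[[[0, 0, 0, 0], [0, 0, 0, 0], [0, 0, 0, 0], [0, 0, 0, 0], [0, 0, 0, 0], [0, 0, 0, 0], [0, 0, 0, 0], [0, 0, 0, 0], [0, 0, 0, 0], [0, 0, 0, 0]]]' | python3 nudge.py 0.04 60
```

```text
time: 3.72
position: [0.436, -0.2568, 0.0415]
tool_rot: [0.409, 0.913, -0.0, 0.0]
ft_force: [-0.7, 0.6, 0.0]
grip_width: 0.0872
grip_force: 0.0
psi 2.2998 q6 -1.482 shift [-0.0004 -0.001   0.0005] turn -0.0002 t 3.7167 F [-0.7  0.6  0. ] M [-0.02 -0.21  0.01]
time: 4.55
position: [0.4357, -0.2567, 0.0415]
tool_rot: [0.408, 0.913, -0.0, -0.0]
ft_force: [-4.5, -2.9, 4.5]
grip_width: 0.0512
grip_force: 60.0
```

Converted, -0.025 m is -25, -0.02 m is -20.

```bash
echo '[[[0, 0, -5, 0], [0, 0, -10, 0], [0, 0, -20, 0], [0, 0, -25, 0], [0, 0, -25, 0], [0, 0, -25, 0], [0, 0, -25, 0], [0, 0, -25, 0], [0, 0, -20, 0], [0, 0, -10, 0], [0, 0, -5, 0], [0, 0, 0, 0], [0, 0, 0, 0]]]' | python3 nudge.py
python3 -c "
from h import *
go(.4963,.2118,.24,2.3+.405)
t,s=viewer.camera('top'),viewer.camera('side'); o,_=st()
a=[crop(c,*proj(c,o['position']-[0,0,.03]),w=100) for c in (t,s)]
cv2.imwrite('pics/l.png',np.hstack(a))"
```

```text
time: 5.63
position: [0.4352, -0.2553, 0.2355]
tool_rot: [0.408, 0.913, 0.001, -0.001]
ft_force: [-0.5, -0.6, -7.6]
grip_width: 0.0507
grip_force: 60.0
psi 2.301 q6 -1.483 shift [ 0.3073  0.3571 -0.0037] turn -0.404 t 5.6333 F [-0.5 -0.6 -7.6] M [ 0.08 -0.12  0.  ]
```

View pics/l.png

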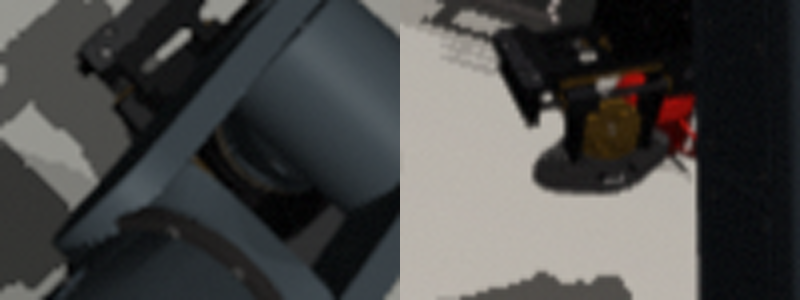

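The side crop shows the cover hanging level below the fingers, carrying about 7.6 N. Next I carry it over the pump and turn it.

Converted, 0.0223 m is 22.3, 0.0192 m is 19.2.

```bash
echo '[[[10, 11.5, -2, 0], [19.2, 22.3, -2, 0], [19.2, 22.3, 0, 0], [19.2, 22.3, 0, 0], [19.2, 22.3, 0, 0], [19.2, 22.3, 0, 0], [19.2, 22.3, 0, 0], [19.2, 22.3, 0, 0], [19.2, 22.3, 0, 0], [19.2, 22.3, 0, 0], [19.2, 22.3, 0, 0], [19.2, 22.3, 0, 0], [19.2, 22.3, 0, 0], [19.2, 22.3, 0, 0], [19.2, 22.3, 0, 0], [19.2, 22.3, 0, 0], [10, 11.5, 0, 0]]]' | python3 nudge.py
echo '[[[0, 0, 0, -0.25], [0, 0, 0, -0.5], [0, 0, 0, -0.5], [0, 0, 0, -0.5], [0, 0, 0, -0.27], [0, 0, 0, 0], [0, 0, 0, 0]]]' | python3 nudge.py
python3 - <<'E'
from h import *
go(.4963,.2118,.235,2.3+.405)
t,s=viewer.camera('top'),viewer.camera('side'); o,_=st()
a=[crop(c,*proj(c,o['position']-[0,0,.05]),w=112) for c in (t,s)]
cv2.imwrite('pics/m.png',np.hstack(a))
E
```

```text
time: 7.15
position: [0.4965, 0.2148, 0.2389]
tool_rot: [0.407, 0.913, 0.0, -0.001]
ft_force: [0.7, -0.2, -6.5]
grip_width: 0.0506
grip_force: 60.0
time: 7.73
position: [0.4962, 0.2114, 0.239]
tool_rot: [0.217, 0.976, -0.0, -0.001]
ft_force: [0.4, -0.1, -7.7]
grip_width: 0.0507
grip_force: 60.0
psi 2.7031 q6 -0.937 shift [0.0001 0.0004 0.004 ] turn -0.0019 t 7.7333 F [ 0.4 -0.1 -7.7] M [ 0.08 -0.13  0.05]
```

View pics/m.png

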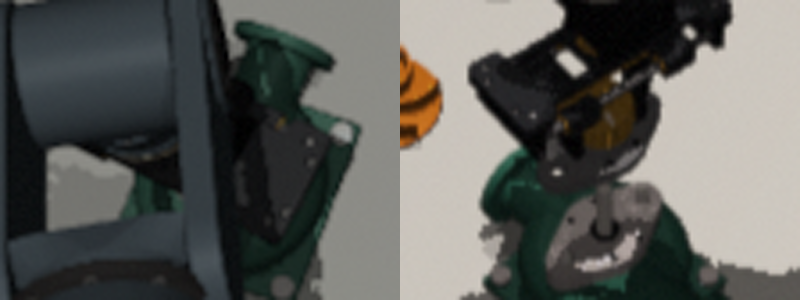

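The side crop shows the cover hanging above the shaft, with its lozenge parallel to the casing face. The expected seated TCP z is 0.1275, so I'll lower it carefully.

Converted, 0.015 m is 15, 0.008 m is 8.

```bash
echo '[[[0, 0, 15, 0], [0, 0, 15, 0], [0, 0, 8, 0], [0, 0, 5, 0], [0, 0, 5, 0], [0, 0, 5, 0], [0, 0, 5, 0], [0, 0, 5, 0], [0, 0, 0, 0]]]' | python3 nudge.py
echo '[[[0, 0, 5, 0], [0, 0, 5, 0], [0, 0, 5, 0], [0, 0, 5, 0], [0, 0, 3, 0], [0, 0, 3, 0], [0, 0, 0, 0], [0, 0, 0, 0]]]' | python3 nudge.py
python3 -c "
from h import *
go(.4963,.2118,.1275,2.705)"
```

```text
time: 8.58
position: [0.4959, 0.2113, 0.1762]
tool_rot: [0.217, 0.976, -0.0, -0.001]
ft_force: [-0.8, -0.3, -8.3]
grip_width: 0.0506
grip_force: 60.0
time: 9.25
position: [0.496, 0.2114, 0.1504]
tool_rot: [0.217, 0.976, -0.0, -0.001]
ft_force: [-4.2, -0.5, -9.1]
grip_width: 0.0508
grip_force: 60.0
psi 2.7047 q6 -0.939 shift [-0.0002  0.0005  0.0229] turn -0.0003 t 9.25 F [-4.2 -0.5 -9.1] M [-0.06  0.76  0.03]
```

A -x push of 4 N with a y moment means the shaft is touching the bore wall. I'll shift 2 mm in -x and read the force again.

```bash
echo '[[[0.9, -0.4, 0, 0], [0.9, -0.4, 0, 0], [0, 0, 0, 0], [0, 0, 0, 0]]]' | python3 nudge.py
python3 -c "
from h import *
go(.4943,.2118,.1275,2.705)"
echo '[[[0.9, -0.4, 0, 0], [0, 0, 0, 0], [0, 0, 0, 0]]]' | python3 nudge.py
python3 -c "
from h import *
go(.4943,.2118,.1275,2.705)"
```

```text
time: 9.58
position: [0.4957, 0.2116, 0.1515]
tool_rot: [0.217, 0.976, 0.0, 0.001]
ft_force: [-2.8, -0.9, -8.9]
grip_width: 0.0506
grip_force: 60.0
psi 2.7048 q6 -0.938 shift [ 0.0014 -0.0005  0.024 ] turn -0.0002 t 9.5833 F [-2.8 -0.9 -8.9] M [-0.09  0.34 -0.  ]
time: 9.83
position: [0.4955, 0.2118, 0.1519]
tool_rot: [0.217, 0.976, 0.001, 0.002]
ft_force: [-0.5, 0.5, -6.8]
grip_width: 0.0512
grip_force: 60.0
psi 2.7047 q6 -0.937 shift [ 0.0011 -0.0006  0.0244] turn -0.0003 t 9.8333 F [-0.5  0.5 -6.8] M [ 0.03 -0.06 -0.05]
```

```bash
for i in 1; do echo '[[[0.9, -0.4, 0, 0], [0.9, -0.4, 0, 0], [0, 0, 0, 0], [0, 0, 0, 0]]]' | python3 nudge.py; done
python3 - <<'E'
from h import *
go(.4943,.2118,.1275,2.705)
s=viewer.camera('side'); o,_=st()
a=cv2.resize(crop(s,*proj(s,o['position']-[0,0,.04]),w=64),(800,600),interpolation=cv2.INTER_CUBIC)
cv2.imwrite('pics/n.png',a)
E
```

```text
time: 10.17
position: [0.4923, 0.2117, 0.1515]
tool_rot: [0.217, 0.976, 0.0, 0.0]
ft_force: [0.4, -0.5, -6.6]
grip_width: 0.0507
grip_force: 60.0
psi 2.7048 q6 -0.937 shift [-0.0017  0.0009  0.024 ] turn -0.0002 t 10.1667 F [ 0.4 -0.5 -6.6] M [ 0.02 -0.12  0.  ]
```

View pics/n.png

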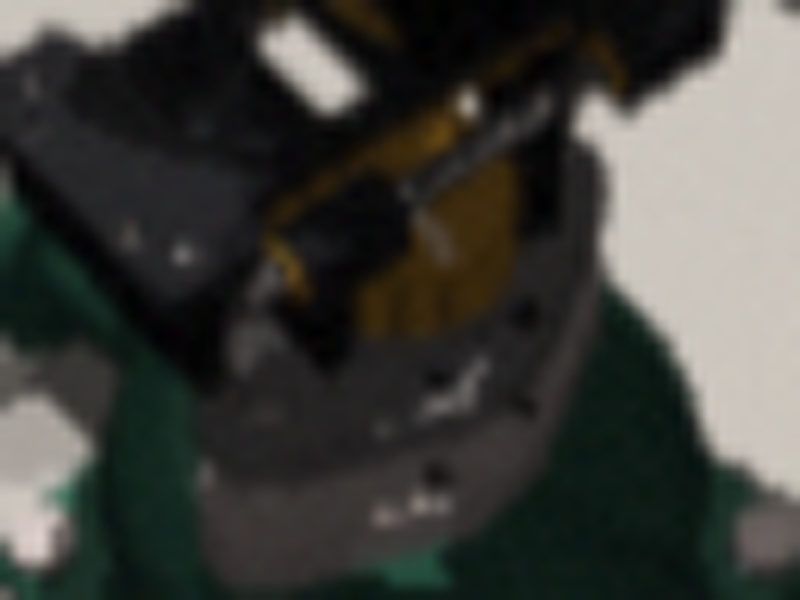

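The side view shows the cover level over the shaft, just above the face. I'll probe the other limit of the play in -x.

```bash
for i in 1; do echo '[[[0.9, -0.4, 0, 0], [0.9, -0.4, 0, 0], [0, 0, 0, 0], [0, 0, 0, 0]]]' | python3 nudge.py; done
python3 -c "
from h import *
go(.4943,.2118,.1275,2.705)"
echo '[[[0.9, -0.4, 0, 0], [0.9, -0.4, 0, 0], [0, 0, 0, 0], [0, 0, 0, 0]]]' | python3 nudge.py
python3 -c "
from h import *
go(.4943,.2118,.1275,2.705)"
```

```text
time: 10.55
position: [0.4899, 0.2117, 0.1512]
tool_rot: [0.217, 0.976, -0.0, -0.0]
ft_force: [0.3, -0.1, -6.8]
grip_width: 0.0508
grip_force: 60.0
psi 2.7049 q6 -0.936 shift [-0.0039  0.002   0.0237] turn -0.0001 t 10.55 F [ 0.3 -0.1 -6.8] M [ 0.04 -0.16  0.01]
time: 10.88
position: [0.4892, 0.2117, 0.1515]
tool_rot: [0.217, 0.976, 0.0, 0.001]
ft_force: [3.4, -0.9, -8.6]
grip_width: 0.0509
grip_force: 60.0
psi 2.7048 q6 -0.935 shift [-0.0045  0.0022  0.024 ] turn -0.0002 t 10.8833 F [ 3.4 -0.9 -8.6] M [-0.   -0.69 -0.05]
```

The play runs from x 0.4892 to 0.4955, so the centre is about 0.4924. Now the same in y.

Converted, 0.0023 m is 2.3, -0.0015 m is -1.5.

```bash
echo '[[[-1.5, 0.7, 0, 0], [-1.5, 0.7, 0, 0], [1.1, 2.3, 0, 0], [0, 0, 0, 0], [0, 0, 0, 0]]]' | python3 nudge.py
python3 -c "
from h import *
go(.4924,.2118,.1275,2.705)"
echo '[[[0.6, 1.4, 0, 0], [0, 0, 0, 0], [0, 0, 0, 0]]]' | python3 nudge.py
python3 -c "
from h import *
go(.4924,.2118,.1275,2.705)"
echo '[[[-1.7, -3.7, 0, 0], [-0.8, -1.8, 0, 0], [0, 0, 0, 0], [0, 0, 0, 0]]]' | python3 nudge.py
python3 -c "
from h import *
go(.4924,.2118,.1275,2.705)"
```

```text
time: 11.3
position: [0.491, 0.2141, 0.1511]
tool_rot: [0.216, 0.976, -0.0, -0.0]
ft_force: [1.4, -1.8, -7.3]
grip_width: 0.0507
grip_force: 60.0
psi 2.7052 q6 -0.931 shift [-0.0022 -0.0015  0.0236] turn 0.0002 t 11.3 F [ 1.4 -1.8 -7.3] M [-0.26 -0.2  -0.01]
time: 11.55
position: [0.4912, 0.2145, 0.1511]
tool_rot: [0.216, 0.976, -0.001, -0.0]
ft_force: [0.6, -5.4, -7.9]
grip_width: 0.0509
grip_force: 60.0
psi 2.7059 q6 -0.928 shift [-0.0022 -0.0019  0.0236] turn 0.0009 t 11.55 F [ 0.6 -5.4 -7.9] M [-1.   -0.29 -0.04]
time: 11.88
position: [0.4911, 0.2098, 0.1512]
tool_rot: [0.217, 0.976, 0.0, -0.0]
ft_force: [-0.2, 0.2, -6.2]
grip_width: 0.051
grip_force: 60.0
psi 2.7043 q6 -0.94 shift [-0.0003  0.0023  0.0237] turn -0.0007 t 11.8833 F [-0.2  0.2 -6.2] M [ 0.11 -0.09 -0.03]
```

Converted, -0.0015 m is -1.5, -0.0014 m is -1.4.

```bash
echo '[[[-1.5, -1.1, 0, 0], [-0.6, -1.4, 0, 0], [0, 0, 0, 0], [0, 0, 0, 0]]]' | python3 nudge.py
python3 -c "
from h import *
go(.4924,.2112,.1275,2.705)"
```

```text
time: 12.22
position: [0.4922, 0.208, 0.1513]
tool_rot: [0.217, 0.976, 0.002, -0.0]
ft_force: [-0.1, 5.2, -8.3]
grip_width: 0.0504
grip_force: 60.0
psi 2.7036 q6 -0.946 shift [0.0011 0.0029 0.0238] turn -0.0014 t 12.2167 F [-0.1  5.2 -8.3] M [ 1.04 -0.11  0.02]
```

The centre is (0.4924, 0.2112). I'll move there and lower onto the dowels.

Converted, 0.004 m is 4, 0.003 m is 3.

```bash
echo '[[[1.2, 3, 0, 0], [0, 0, 0, 0], [0, 0, 4, 0], [0, 0, 2, 0], [0, 0, 2, 0], [0, 0, 2, 0], [0, 0, 0, 0], [0, 0, 0, 0]]]' | python3 nudge.py
python3 -c "
from h import *
go(.4924,.2112,.1275,2.705)"
echo '[[[0, 0, 2, 0], [0, 0, 2, 0], [0, 0, 0, 0], [0, 0, 0, 0]]]' | python3 nudge.py
python3 -c "
from h import *
go(.4924,.2112,.1275,2.705)"
```

```text
time: 12.88
position: [0.4922, 0.2096, 0.141]
tool_rot: [0.217, 0.976, -0.0, -0.0]
ft_force: [0.1, 0.6, -7.0]
grip_width: 0.0506
grip_force: 60.0
psi 2.7047 q6 -0.94 shift [0.0005 0.0015 0.0135] turn -0.0003 t 12.8833 F [ 0.1  0.6 -7. ] M [ 0.07 -0.11 -0.  ]
time: 13.22
position: [0.4922, 0.2098, 0.1371]
tool_rot: [0.217, 0.976, -0.0, -0.0]
ft_force: [-0.2, 0.2, -7.2]
grip_width: 0.0509
grip_force: 60.0
psi 2.7048 q6 -0.94 shift [0.0004 0.0014 0.0096] turn -0.0002 t 13.2167 F [-0.2  0.2 -7.2] M [ 0.1  -0.15  0.  ]
```

It is 5 mm down over the dowels with no contact. I'll continue with a small y correction.

```bash
echo '[[[0.3, 0.8, 0, 0], [0, 0, 2, 0], [0, 0, 2, 0], [0, 0, 0, 0], [0, 0, 0, 0]]]' | python3 nudge.py
python3 -c "
from h import *
go(.4924,.2112,.1275,2.705)"
echo '[[[0, 0, 2, 0], [0, 0, 1.5, 0], [0, 0, 0, 0], [0, 0, 0, 0]]]' | python3 nudge.py
python3 -c "
from h import *
go(.4924,.2112,.1275,2.705)"
```

```text
time: 13.63
position: [0.4922, 0.2106, 0.133]
tool_rot: [0.217, 0.976, -0.0, -0.0]
ft_force: [0.4, 0.0, -6.5]
grip_width: 0.0512
grip_force: 60.0
psi 2.7048 q6 -0.939 shift [0.0001 0.0006 0.0055] turn -0.0002 t 13.6333 F [ 0.4  0.  -6.5] M [ 0.13 -0.07  0.01]
time: 13.97
position: [0.4923, 0.2106, 0.1296]
tool_rot: [0.217, 0.976, -0.0, -0.0]
ft_force: [-0.4, -0.3, -7.2]
grip_width: 0.0511
grip_force: 60.0
psi 2.7048 q6 -0.939 shift [0.0001 0.0006 0.0021] turn -0.0002 t 13.9667 F [-0.4 -0.3 -7.2] M [ 0.05 -0.09  0.01]
```

Converted, 0.001 m is 1, 0.0005 m is 0.5.

```bash
echo '[[[0, 0, 1, 0], [0, 0, 1, 0], [0, 0, 0.5, 0], [0, 0, 0, 0], [0, 0, 0, 0]]]' | python3 nudge.py
python3 -c "
from h import *
go(.4924,.2112,.1275,2.705)"
echo '[[[0, 0, 1, 0], [0, 0, 0, 0], [0, 0, 0, 0], [0, 0, 0, 0]]]' | python3 nudge.py
python3 -c "
from h import *
go(.4924,.2112,.1275,2.705)"
```

```text
time: 14.38
position: [0.4925, 0.2107, 0.1276]
tool_rot: [0.217, 0.976, 0.0, 0.0]
ft_force: [-0.6, -1.2, -3.1]
grip_width: 0.0507
grip_force: 60.0
psi 2.7048 q6 -0.938 shift [0.0004 0.0004 0.0001] turn -0.0002 t 14.3833 F [-0.6 -1.2 -3.1] M [-0.04  0.02 -0.03]
time: 14.72
position: [0.4926, 0.2107, 0.1275]
tool_rot: [0.217, 0.976, 0.0, 0.0]
ft_force: [-2.5, -1.5, 5.9]
grip_width: 0.0507
grip_force: 60.0
psi 2.705 q6 -0.939 shift [ 0.0004  0.0004 -0.    ] turn -0.0 t 14.7167 F [-2.5 -1.5  5.9] M [-0.11  0.35 -0.02]
```

It is seated at z 0.1275 with a contact push of about 13 N. I now screw the nut clockwise, following it down.

Converted, 0.00006 m is 0.06, 0.12 rad is 0.6.

```bash
echo '[[[0, 0, 0.06, 0.6], [0, 0, 0.06, 0.6], [0, 0, 0.06, 0.6], [0, 0, 0.06, 0.6], [0, 0, 0.06, 0.6], [0, 0, 0.06, 0.6], [0, 0, 0.06, 0.6], [0, 0, 0.06, 0.6], [0, 0, 0, 0]]]' | python3 nudge.py
python3 -c "
from h import *
go(.4924,.2112,.1275,2.705)"
echo '[[[0, 0, 0.06, 0.6], [0, 0, 0.06, 0.6], [0, 0, 0.06, 0.6], [0, 0, 0.06, 0.6], [0, 0, 0.06, 0.6], [0, 0, 0.06, 0.6], [0, 0, 0.06, 0.6], [0, 0, 0.06, 0.6], [0, 0, 0, 0]]]' | python3 nudge.py
python3 -c "
from h import *
go(.4924,.2112,.1275,2.705)"
```

```text
time: 15.47
position: [0.4954, 0.2126, 0.1272]
tool_rot: [0.645, 0.764, 0.004, 0.001]
ft_force: [1.0, 4.7, 2.6]
grip_width: 0.0506
grip_force: 60.0
psi 1.7395 q6 0.026 shift [-0.0009 -0.0031 -0.0003] turn -0.9655 t 15.4667 F [1.  4.7 2.6] M [ 0.62 -0.04 -0.07]
time: 16.22
position: [0.498, 0.2115, 0.127]
tool_rot: [0.925, 0.38, 0.006, 0.001]
ft_force: [4.6, 0.8, -0.6]
grip_width: 0.0509
grip_force: 60.0
psi 0.7806 q6 0.985 shift [-0.0042 -0.0037 -0.0006] turn -1.9244 t 16.2167 F [ 4.6  0.8 -0.6] M [ 0.28 -0.78  0.06]
```

The nut sits about 3.5 mm off the pad centre, so the TCP orbits the nut's axis. I'll relieve the side force and continue.

```bash
echo '[[[1.6, 1.6, 0.3, 0], [1.6, 1.6, 0.3, 0], [0, 0, 0.06, 0.6], [0, 0, 0.06, 0.6], [0, 0, 0.06, 0.6], [0, 0, 0.06, 0.6], [0, 0, 0.06, 0.6], [0, 0, 0, 0]]]' | python3 nudge.py
python3 -c "
from h import *
go(.4924,.2112,.1275,2.705)"
echo '[[[0, 0, 0.06, 0.5], [0, 0, 0.06, 0.5], [0, 0, 0, 0], [0, 0, 0, 0]]]' | python3 nudge.py
python3 -c "
from h import *
go(.4924,.2112,.1275,2.705)"
```

```text
time: 16.88
position: [0.4995, 0.2097, 0.1263]
tool_rot: [0.996, 0.091, 0.003, 0.001]
ft_force: [0.9, -3.9, 7.9]
grip_width: 0.0508
grip_force: 60.0
psi 0.1817 q6 1.584 shift [-0.0067 -0.0028 -0.0013] turn -2.5233 t 16.8833 F [ 0.9 -3.9  7.9] M [-0.51 -0.2  -0.11]
time: 17.22
position: [0.4994, 0.2095, 0.1262]
tool_rot: [1.0, -0.007, 0.003, 0.001]
ft_force: [1.3, -5.6, 8.2]
grip_width: 0.0508
grip_force: 60.0
psi -0.0148 q6 1.78 shift [-0.007  -0.0016 -0.0014] turn -2.7198 t 17.2167 F [ 1.3 -5.6  8.2] M [-0.7  -0.21 -0.14]
```

```bash
echo '[[[1, 2, 0, 0], [0, 2, 0, 0], [0, 0, 0, 0.25], [0, 0, 0, 0.25], [0, 0, 0, 0], [0, 0, 0, 0]]]' | python3 nudge.py
python3 -c "
from h import *
go(.4924,.2112,.1275,2.705)"
echo '[[[0, 0, 0, 0.25], [0, 0, 0, 0.25], [0, 0, 0, 0], [0, 0, 0, 0]]]' | python3 nudge.py
python3 -c "
from h import *
go(.4924,.2112,.1275,2.705)"
echo '[[[0, 0, 0, 0.25], [0, 0, 0, 0.25], [0, 0, 0, 0], [0, 0, 0, 0]]]' | python3 nudge.py
python3 -c "
from h import *
go(.4924,.2112,.1275,2.705)"
```

```text
time: 17.72
position: [0.4998, 0.2078, 0.1261]
tool_rot: [0.998, -0.058, 0.002, -0.001]
ft_force: [0.7, 3.5, 7.8]
grip_width: 0.0502
grip_force: 60.0
psi -0.1158 q6 1.872 shift [-0.0077 -0.0026 -0.0014] turn -2.8208 t 17.7167 F [0.7 3.5 7.8] M [ 0.49  0.06 -0.1 ]
time: 18.05
position: [0.4993, 0.2079, 0.1261]
tool_rot: [0.995, -0.103, 0.002, -0.0]
ft_force: [-0.5, 5.1, 9.3]
grip_width: 0.051
grip_force: 60.0
psi -0.2072 q6 1.966 shift [-0.0074 -0.0018 -0.0014] turn -2.9122 t 18.05 F [-0.5  5.1  9.3] M [0.83 0.24 1.61]
time: 18.38
position: [0.4966, 0.2084, 0.1261]
tool_rot: [0.988, -0.154, -0.001, -0.001]
ft_force: [-4.8, 6.2, 13.0]
grip_width: 0.051
grip_force: 60.0
psi -0.31 q6 2.068 shift [-0.0048 -0.0014 -0.0014] turn -3.015 t 18.3833 F [-4.8  6.2 13. ] M [1.12 1.01 1.12]
```

The moment jumped to 1.6 N m after 2.9 rad, matching the stripe's 2.86, so the nut is bottomed at psi of about -0.19, with a slight slip after. I'll relieve the side force and back off, following it up.

```bash
echo '[[[-2, -2, 0, 0], [0, 0, 0, 0], [0, 0, 0, 0]]]' | python3 nudge.py
python3 -c "
from h import *
go(.4953,.2098,.1263,-.31)"
echo '[[[0, 0, -0.06, -0.3], [0, 0, -0.06, -0.6], [0, 0, -0.06, -0.6], [0, 0, -0.06, -0.6], [0, 0, -0.06, -0.6], [0, 0, -0.06, -0.6], [0, 0, -0.06, -0.6], [0, 0, 0, 0]]]' | python3 nudge.py
python3 -c "
from h import *
go(.4953,.2098,.1263,-.31)"
```

```text
time: 18.63
position: [0.4965, 0.2088, 0.1261]
tool_rot: [0.988, -0.154, 0.001, 0.001]
ft_force: [-3.3, -0.9, 11.9]
grip_width: 0.051
grip_force: 60.0
psi -0.3082 q6 2.073 shift [-0.0015 -0.0006 -0.0002] turn 0.0018 t 18.6333 F [-3.3 -0.9 11.9] M [-0.1   0.52  1.12]
time: 19.3
position: [0.4966, 0.2091, 0.1265]
tool_rot: [0.973, 0.233, 0.0, 0.0]
ft_force: [-2.9, -0.3, 11.5]
grip_width: 0.0508
grip_force: 60.0
psi 0.4696 q6 1.293 shift [-0.0008 -0.0012  0.0002] turn 0.7796 t 19.3 F [-2.9 -0.3 11.5] M [-0.02  0.55  0.07]
```

```bash
echo '[[[0, 0, -0.06, -0.6], [0, 0, -0.06, -0.6], [0, 0, -0.06, -0.6], [0, 0, -0.06, -0.6], [0, 0, -0.06, -0.6], [0, 0, -0.06, -0.6], [0, 0, -0.06, -0.55], [0, 0, 0, 0], [0, 0, 0, 0], [0, 0, 0, 0]]]' | python3 nudge.py
python3 - <<'E'
from h import *
go(.4953,.2098,.1263,-.31)
t,s=viewer.camera('top'),viewer.camera('side'); o,_=st()
a=[crop(c,*proj(c,o['position']-[0,0,.02]),w=72) for c in (t,s)]
cv2.imwrite('pics/p.png',np.hstack(a))
E
```

```text
time: 20.13
position: [0.4963, 0.2094, 0.1269]
tool_rot: [0.797, 0.604, 0.0, -0.0]
ft_force: [-3.2, -0.2, 11.7]
grip_width: 0.0507
grip_force: 60.0
psi 1.2959 q6 0.466 shift [ 0.0001 -0.0011  0.0006] turn 1.6059 t 20.1333 F [-3.2 -0.2 11.7] M [-0.09  0.58  0.19]
```

View pics/p.png

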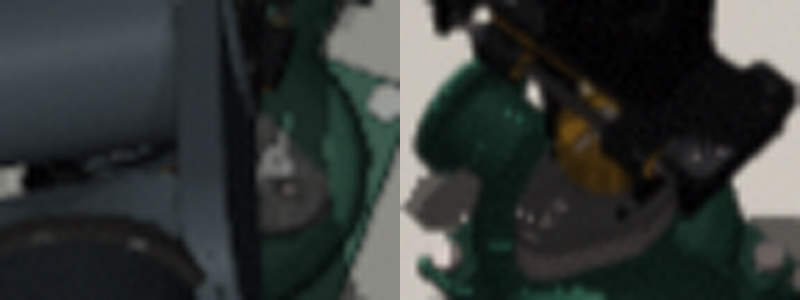

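The side crop shows the cover flush on the casing and the nut gripped. The TCP rose 0.8 mm, which matches 1.6 rad of thread.

```bash
python3 -c "
from rig import robot, viewer, order
print(order.hand_in())"
```

```text
the job is handed in; nothing more can be done
None
```

I handed the job in with the cover seated on the casing over the shaft and dowels, and the gland nut screwed to its stop, backed off about 1.57 rad and still gripped at 60 N. The hand-in returned no verdict; the nut angle is inferred from tool rotation and the torque jump at bottom, not read from the joint.

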